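# Close and latch the tube cold block

### The job

Close up the dark-red tube block in the safety cabinet: with the fingertips, push its clear sliding cover fully home by the orange rib, and only then swing the yellow catch all the way across behind the rib so that the cover is locked. Nothing needs picking up: do not lift the block or shove it out of its place, leave the bottle, screw cap, tube rack and tip box undisturbed, and finish with the hand clear.

Things in the scene. Friction and masses are not known exactly. Their poses are not given: they have to be found in the camera images.
- block: Dark-red cold block full of white tubes, standing loose on the bench on rubber feet; about 0.8 kg (varies), so it slides if pushed with more than about 5 N. Base 134 (x) by 200 (y) mm, top of its side walls at 70 mm height. Origin: centre of its underside on the bench. Own x: across the block; own y: along it, the way the cover slides; z up. The end at +y has a stop wall. An ear for the catch sticks out at the corner +x, -y (to x = +92 mm, y from -110 to -86 mm, 68 mm high).
- cover (a joint): Opening of the clear sliding cover with orange edges, m: 0 fully home against its stop, grows as the cover slides out along the block's own -y, at most 0.13. Starts well open. Sliding friction about 1.2 N with a little damping; it stays where it is left. The plate is 116 mm wide, 183 mm long, 4 mm thick, its top at 63.5 mm height.
- rib (a point): Middle of the top edge, 87.5 mm high, of the orange rib that stands up across the cover at its outer (-y) end. The rib is 70 mm long along the block's x, 10 mm thick along y and 24 mm tall above the plate. In the block's frame it lies at x = 0, y = -0.088 - (cover opening). To close, push its outer face (5 mm outward of this point) along the block's +y.
- catch (a joint): Angle of the yellow swing catch about its upright hinge, rad: 0 shut, at its stop, the blade pointing along the block's -x, lying behind (outward of) the closed rib, 1 mm from it; grows as it opens, counter-clockwise seen from above; at 1.57 the blade points along the block's -y; at most 1.9. Starts open at 1.2 to 1.8. It turns freely (0.03 N m friction) and stays where it is left.
- catch_hinge (a point): On the catch's hinge axis, at the height of the blade's top edge, 92 mm; in the block's frame at x = +0.078, y = -0.098. The hinge boss has a radius of 7 mm.
- catch_tip (a point): Free end of the catch blade, at its top edge (92 mm high), 65 mm from the hinge axis. The blade is an upright strip 8 mm thick, from 72 to 92 mm height. To shut it, push on its outer side (the block's +x side when open, the -y side when nearly shut).
- bottle: White reagent bottle with blue label, 54 mm diameter, 115 mm tall, loose; origin at the centre of its underside. Leave it alone.
- tube_rack: Small orange rack with nine white tubes, 75 x 75 mm, 49 mm tall, loose; origin at the centre of its underside. Leave it alone.
- cap: White screw cap, 32 mm diameter, 18 mm tall, loose; origin at the centre of its underside. Leave it alone.
- tip_box: Blue tip box with a pale clear lid (looks whitish from above), 80 (x) by 120 (y) by 60 mm tall, loose; origin at the centre of its underside. Leave it alone.

How it is judged:
By the outcome, as a careful person would: the job done as asked, in the order asked, and still so for the second after the job is handed in, with the robot touching nothing.
It also fails if it takes over 51 s, if anything falls off the work surface, if the arm or the gripper's body presses on something with over 40 N, if the wrist force passes 120 N, or if a joint passes its speed limit or range.

### The arm

A 6-joint arm with a two-finger parallel gripper is mounted at the origin on the work surface. World frame = base frame: x ahead of the robot, y to its left, z up, the work surface at z = 0. Lengths are in mm, angles in rad, forces in N, time in s.
With the tool pointing down it reaches from about 400 to 925 mm from the base axis. Payload 12.5 kg.
Tool frame: the origin (TCP) lies at the very end of the fingers, on their centre line; the grasp point (between the pads) lies env.hold_point_z behind it (env.hold_point_z is the distance from the TCP to the grasp point, in mm); y points along the fingers, z is the direction in which the jaws open and shut, and the axes are right-handed (so a half turn about y gives the same grasp; the last joint's range is limited). The gripper opens to 95 mm and grips with 3 to 60 N. Pads are 20 mm wide; open, the fingers measure 119 mm over their backs; the gripper's body (75 mm by 180 mm) begins 59 mm behind the grasp point.
Start: joints at [1.041, 0.491, 1.559, -0, 1.092, -0.106], TCP at [257.003, 569.733, 214.661] pointing down, gripper open.
Joint ranges: [-3.1, 3.1], [-0.84, 2.19], [0.05, 2.79], [-1.13, 4.28], [0.06, 2.93], [-2.69, 2.69]. Speed limits (rad/s): [2.22, 2.22, 2.79, 3.14, 3.14, 3.14].

### API

Orientations are given as [roll, pitch, yaw] about the fixed x, y, z axes, in that order (R = Rz(yaw) Ry(pitch) Rx(roll)).
In Python, from cell import env gives the robot as it stands.
- The arm moves only by the shell command python3 -m inch 'ROWS'. ROWS is JSON, one flat list of numbers, 7 for each row, row after row: the shift along the tool's x, y, z in m, then the turn, a rotation vector about the tool's x, y, z in degrees, then the closure, from -1 (fully open) to 1 (shut). In form: [tx, ty, tz, ax, ay, az, hand, tx, ty, tz, ax, ay, az, hand, ...]. A call has 1 to 10 rows; each row shifts and turns the commanded pose from where the row before left it, along the tool's axes as they then stand; what a row does not reach is not made up. A row lasts 1/10 s, in which the tool goes at most 50 mm and 8.59 degrees, less where a joint would pass 70% of its speed; a pose out of reach is approached as far as the arm can. A call is refused whole if a number of a shift passes 0.05 or a number of a turn 8.59, either way. A call with a gripper value outside its range is refused whole. The fingers move at their own pace and stop on an object; the grip force is fixed at half the most. Time passes only in rows, so rows that do not move let the fingers close. It gives the time, the measured TCP pose, the force and the opening at its end, in the units of the state.
- env.state(): the state, without advancing time (a new reading comes with each control period).
- env.read_camera(name): name is "side" or "top"; returns a dict with "pixels" (420x560x3 uint8, blue, green, red), "depth" (420x560 float32, mm along the optical axis (not along the pixel's ray), 0 where there is no reading), "mtx" (3x3 intrinsics, pixels), "R" (3x3) and "t" (3): a world point X has camera coordinates R X + t. Camera axes: x right, y down, z forward; pixel columns grow to the right and rows downward; lengths in mm; the calibration is good to about 2 mm. A picture is of the moment at which its call begins.
- env.job_done(): hands the job in, once; it reports no verdict.
The state is a dict: "t": time; "joints": joint angles; "qvel": joint speeds; "tau": joint torques, N m; "eef_pos": TCP position; "tcp_rot": TCP orientation; "ft_force": force on the tool from outside, world axes, zero at the start; "moment": the same for the moment, N m; "opening": opening from 0.0 (shut) to 1.0 (fully open).
Only numpy, scipy, OpenCV 4.12 (cv2) and the standard library are available. Lean on these libraries where they do the work, as an engineer would, in place of code of your own. Each camera call takes 0.05 s, during which the arm holds its last target.

## Working session

There is one attempt and no reset: what is moved stays moved. The work goes in short steps, Python scripts to look and compute and a shell command to move; the robot and the scene stay as the last step left them, time stands still between calls to the robot, and variables do not carry over. Pictures are saved under pics/ and viewed, and the job is handed in when it is done.

```bash
ls; mkdir -p pics; python3 - <<'E'
from cell import env
import cv2,numpy as np
s=env.state();print(s, env.hold_point_z)
for n in("top","side"):
    c=env.read_camera(n);cv2.imwrite(f"pics/{n}0.png",c["pixels"]);np.savez(f"/tmp/{n}0.npz",**c)
    print(n,c["mtx"],c["R"],c["t"])
E
```

```text
pics
{'t': 0.0, 'joints': array([ 1.04140252e+00,  4.91586745e-01,  1.55944672e+00, -1.34645787e-05,
        1.09169097e+00, -1.05580245e-01]), 'qvel': array([-0.00111555,  0.00059405,  0.00049351, -0.00042822,  0.00023199,
        0.000127  ]), 'tau': array([-1.05495878e-03, -6.12627482e+01, -2.58183879e+01,  6.91361446e-02,
        4.83515114e-02, -1.00580505e-04]), 'eef_pos': array([256.87381519, 569.50922027, 214.04579636]), 'tcp_rot': array([-1.57192306e+00,  1.07396636e-04, -4.23807404e-01]), 'ft_force': array([-0.63698811, -0.5677877 , -1.09437653]), 'moment': array([0.02622591, 0.00447821, 0.04896284]), 'opening': 0.9998373027974368} 18.8
top [[459.44805544   0.         283.83635057]
 [  0.         459.44805544 218.14984269]
 [  0.           0.           1.        ]] [[-2.21110679e-02 -9.99755505e-01  1.76985197e-04]
 [-9.98003228e-01  2.20618363e-02 -5.91847265e-02]
 [ 5.91663515e-02 -1.48526930e-03 -9.98247032e-01]] [ -22.31581178  542.24529589 1268.9229994 ]
side [[390.90362797   0.         276.85084302]
 [  0.         390.90362797 214.52281039]
 [  0.           0.           1.        ]] [[ 0.93787107 -0.34693947  0.00555608]
 [-0.22323866 -0.61557812 -0.75579632]
 [ 0.26563577  0.70759917 -0.65478321]] [-505.98786333  153.08975756  780.84159402]
```

View pics/top0.png

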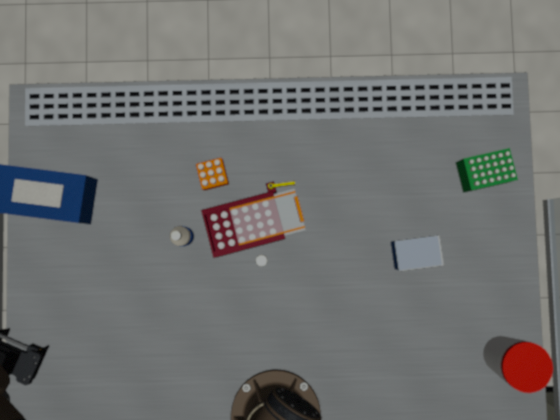

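View pics/side0.png

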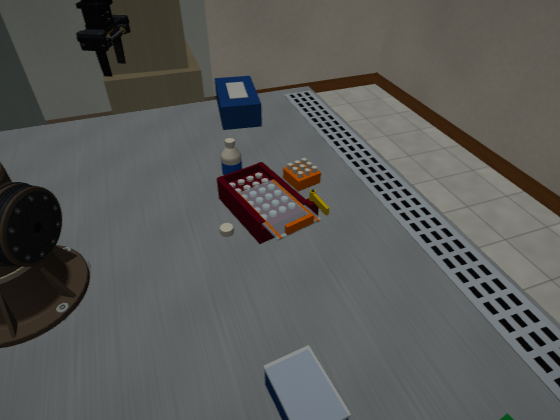

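The top view shows the block at about (250,222), with the rib end to the right at (300,210), the yellow catch from (270,186) to (295,184), the cap at (261,261) and the bottle at (181,236). The tip box is far off at (418,253). Next I'll measure these.

```bash
cat > h.py <<'E'
import numpy as np,cv2
def ray(c,uv,z):
    d=c["R"].T@np.linalg.inv(c["mtx"])@np.array([uv[0],uv[1],1.]);o=-c["R"].T@c["t"]
    return o+d*(z-o[2])/d[2]
def proj(c,X):
    p=c["mtx"]@(c["R"]@np.array(X,float)+c["t"]);return p[:2]/p[2]
def masks(im):
    h=cv2.cvtColor(im,cv2.COLOR_BGR2HSV)
    return dict(red=cv2.inRange(h,(0,150,40),(4,255,170))|cv2.inRange(h,(170,150,40),(180,255,170)),
      orange=cv2.inRange(h,(7,150,150),(19,255,255)),yellow=cv2.inRange(h,(22,150,100),(34,255,255)))
E
python3 - <<'E'
from h import *
for n,r in(("top",(190,140,320,275)),("side",(210,150,340,250))):
    c=dict(np.load(f"/tmp/{n}0.npz"));im=c["pixels"];m=masks(im)
    x0,y0,x1,y1=r
    cv2.imwrite(f"pics/{n}_z0.png",cv2.resize(im[y0:y1,x0:x1],None,fx=5,fy=5 if n=="side" else 4.4,interpolation=cv2.INTER_NEAREST))
    for k,a in m.items():
        b=np.zeros_like(a);b[y0:y1,x0:x1]=a[y0:y1,x0:x1]
        N,l,st,ce=cv2.connectedComponentsWithStats(b)
        for i in range(1,N):
            if st[i,4]>8:
                pts=np.argwhere(l==i)[:,::-1].astype(np.float32)
                print(n,k,st[i],ce[i].round(1),cv2.minAreaRect(pts), cv2.boxPoints(cv2.minAreaRect(pts)).round(1).tolist())
E
```

```text
top red [ 202  188   82   69 1086] [231.8 226.5] ((243.96392822265625, 222.22918701171875), (50.55363464355469, 75.75978088378906), 74.98163604736328) [[200.8000030517578, 207.60000610351562], [274.0, 188.0], [287.1000061035156, 236.8000030517578], [213.89999389648438, 256.5]]
top orange [197 158  30  30 301] [212.3 173.9] ((211.2647247314453, 173.058837890625), (24.98116683959961, 25.223705291748047), 75.96376037597656) [[196.0, 164.0], [220.5, 157.89999389648438], [226.5, 182.10000610351562], [202.10000610351562, 188.1999969482422]]
top orange [295 197   8  24  65] [298.5 208.3] ((298.5845947265625, 208.4769287109375), (24.031387329101562, 2.631174087524414), 74.74488067626953) [[294.20001220703125, 197.1999969482422], [296.70001220703125, 196.5], [303.0, 219.6999969482422], [300.5, 220.39999389648438]]
top orange [246 202  11   3  11] [251. 203.] ((250.99998474121094, 203.00001525878906), (0.8241632580757141, 10.164681434631348), 74.05460357666016) [[246.0, 204.0], [255.8000030517578, 201.1999969482422], [256.0, 202.0], [246.1999969482422, 204.8000030517578]]
top yellow [268 182  
[... 1338 characters left out ...]
0001220703125, 182.5]]
side orange [273 180  40  47 126] [295.6 209.7] ((284.3935241699219, 206.724609375), (52.39944076538086, 25.516843795776367), 41.30860900878906) [[256.29998779296875, 199.0], [273.1000061035156, 179.8000030517578], [312.5, 214.39999389648438], [295.70001220703125, 233.60000610351562]]
side orange [265 222  16  16  28] [273.  229.5] ((272.75006103515625, 229.2500457763672), (21.21320343017578, 0.7071065902709961), 45.0) [[265.0, 222.0], [265.5, 221.5], [280.5, 236.5], [280.0, 237.0]]
side yellow [310 190  19  19  75] [319.2 199.2] ((319.7500305175781, 198.25), (25.455841064453125, 4.949747562408447), 45.0) [[309.0, 191.0], [312.5, 187.5], [330.5, 205.5], [327.0, 209.0]]
```

View pics/top_z0.png

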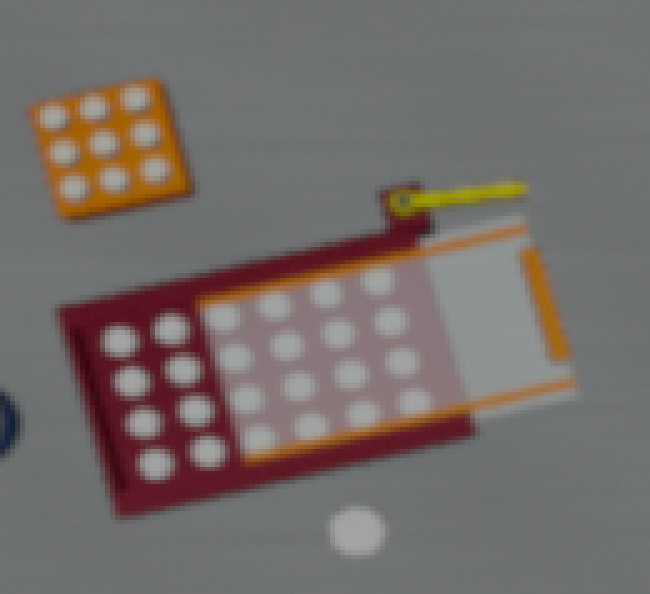

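View pics/side_z0.png

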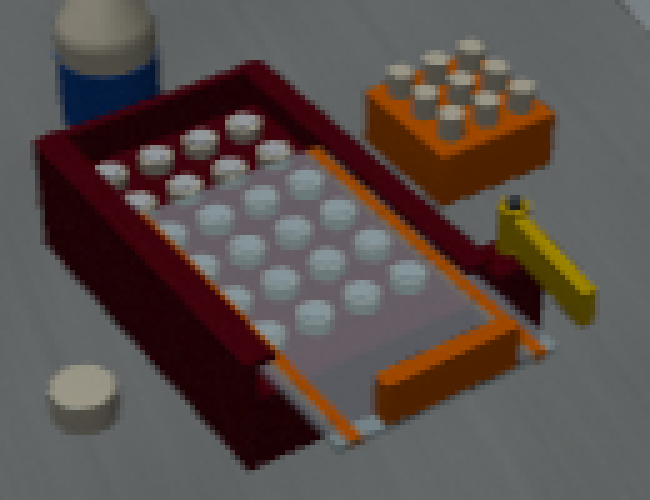

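```bash
python3 - <<'E'
from h import *
c=dict(np.load("/tmp/top0.npz"));s=dict(np.load("/tmp/side0.npz"))
Z=lambda x,y:(x/5+190-.5,y/4.4+140-.5)
P={k:ray(c,Z(*p),z) for k,p,z in[("hinge",(403,203),92),("tip",(526,189),92),("rib",(547,304),87.5),("ribA",(534,250),87.5),("ribB",(561,360),87.5),("cA",(60,308),70),("cB",(118,515),70),("cC",(476,432),70),("cap",(357,531),18),("rackctr",(109,150),45)]}
for k,v in P.items():print(k,v.round(1),"side px",proj(s,v).round(1))
d=lambda a,b:(P[a]-P[b])[:2]
for a,b in[("cB","cA"),("cC","cB"),("ribB","ribA"),("tip","hinge")]:
    v=d(a,b);print(a,b,np.linalg.norm(v).round(1),np.degrees(np.arctan2(v[1],v[0])).round(1))
# block yaw: own +y dir from cC->cB
th=np.mean([np.arctan2(*(-d("cA","cB"))[::-1])-np.pi, np.arctan2(*(d("cB","cC"))[::-1])-np.pi/2])
v=d("cA","cB");t1=np.arctan2(v[1],v[0]);v=d("cB","cC");t2=np.arctan2(v[1],v[0])-np.pi/2;v=d("ribA","ribB");t3=np.arctan2(v[1],v[0])
print("yaw",np.degrees([t1,t2,t3]))
th=(t1+t2)/2
ex=np.array([np.cos(th),np.sin(th)]);ey=np.array([-ex[1],ex[0]])
cen=(P["cA"][:2]+P["cC"][:2])/2
cen2=P["hinge"][:2]-.078e3*ex+.098e3*ey
print("centre",cen,cen2)
for k in("rib","hinge","tip"):
    w=P[k][:2]-cen;print(k,w@ex,w@ey)
w=P["tip"][:2]-P["hinge"][:2];print("catch ang",np.arctan2(w@ey,-(w@ex)), np.pi+np.arctan2(w@ey,w@ex), "len",np.linalg.norm(w))
E
```

```text
hinge [6.24e+02 2.00e-01 9.20e+01] side px [312.  189.9]
tip [631. -65.  92.] side px [327.4 206.5]
rib [561.8 -74.6  87.5] side px [299.4 218.1]
ribA [594.6 -68.5  87.5] side px [312.5 212.8]
ribB [528.  -81.2  87.5] side px [285.5 223.8]
cA [566.5 186.1  70. ] side px [261.9 160.4]
cB [440.1 156.6  70. ] side px [217.1 176.2]
cC [486.1 -35.4  70. ] side px [259.4 220.8]
cap [426.  32.  18.] side px [226.1 225.2]
rackctr [667.  162.4  45. ] side px [300.6 165.9]
cB cA 129.9 -166.9
cC cB 197.4 -76.5
ribB ribA 67.8 -169.2
tip hinge 65.6 -83.9
yaw [13.11721095 13.48167819 10.77981739]
centre [526.31611032  75.34104748] [525.50903764  77.62829294]
rib 0.06528361291386187 -154.06195781733945
hinge 77.74073074919927 -95.58843670276532
tip 69.5805082567422 -160.63988489919313
catch ang -1.4460055698311172 1.4460055698311172 len 65.56127014921945
```

Everything agrees with the given sizes: block centre ≈ (526,76.5), yaw 13.3°, rib at x≈0 and y≈-155 (opening ≈67 mm), catch at 1.45 rad with a measured length of 65.6 mm. I'll turn the tool to line up with the block, so tool x = block x, tool z = block y and tool y = down, shut the fingers and carry the tool over.

```bash
cat >> h.py <<'E'
C=np.array([526.,76.5]);TH=np.radians(13.3)
def blk(p):
    w=np.array(p)[:2]-C;return np.array([w@[np.cos(TH),np.sin(TH)],w@[-np.sin(TH),np.cos(TH)]])
def rep():
    from cell import env
    s=env.state();f=s["ft_force"];g=blk(f[:2]+C)
    print("t",round(s["t"],2),"blk",blk(s["eef_pos"]).round(1),"z",s["eef_pos"][2].round(1),"yaw",np.degrees(s["tcp_rot"]).round(1),"F blk",g.round(1),f[2].round(1),"op",round(s["opening"],2))
E
python3 -m inch '[0,0,0,0,-7.52,0,1, 0,0,0,0,-7.52,0,1, 0,0,0,0,-7.52,0,1, 0,0,0,0,-7.52,0,1, 0,0,0,0,-7.52,0,1, 0.01,0,-0.045,0,0,0,1, 0.01,0,-0.045,0,0,0,1, 0.01,0,-0.045,0,0,0,1, 0.01,0,-0.045,0,0,0,1, 0.01,0,-0.045,0,0,0,1]'; python3 -c "from h import *;rep()"
```

```text
t: 1.1
eef_pos: [357.8, 360.6, 214.5]
tcp_rot: [-1.571, 0.0, 0.233]
ft_force: [0.3, 0.3, 0.4]
opening: 0.213
t 1.1 blk [-98.3 315.2] z 214.5 yaw [-90.    0.   13.3] F blk [0.4 0.2] 0.4 op 0.21
```

```bash
python3 -m inch '[0.0098,0,-0.048,0,0,0,1, 0.0098,0,-0.048,0,0,0,1, 0.0098,0,-0.048,0,0,0,1, 0.0098,0,-0.048,0,0,0,1, 0.0098,0,-0.048,0,0,0,1, 0.0098,0,-0.048,0,0,0,1, 0.0098,0,-0.048,0,0,0,1, 0.0098,0,-0.048,0,0,0,1, 0.0098,0,-0.048,0,0,0,1, 0.0098,0,-0.048,0,0,0,1]'; python3 -m inch '[0,0,-0.02,0,0,0,1,0,0,0,0,0,0,1]'; python3 -c "from h import *;rep()"
```

```text
t: 2.1
eef_pos: [563.8, -84.3, 214.5]
tcp_rot: [-1.57, 0.0, 0.232]
ft_force: [0.8, 0.8, -0.3]
opening: 0.006
t: 2.3
eef_pos: [568.3, -104.2, 213.8]
tcp_rot: [-1.571, 0.001, 0.229]
ft_force: [0.1, 0.7, 0.3]
opening: 0.003
t 2.3 blk [  -0.4 -185.6] z 213.8 yaw [-90.    0.   13.1] F blk [0.2 0.6] 0.3 op 0.0
```

```bash
python3 -m inch '[0,0.04,-0.005,0,0,0,1, 0,0.04,0,0,0,0,1, 0,0.04,0,0,0,0,1, 0,0.02,0,0,0,0,1, 0,0,0,0,0,0,1, 0,0,0,0,0,0,1]'; python3 - <<'E'
from h import *;rep()
from cell import env
for n,r in(("top",(230,150,350,260)),("side",(230,120,370,260))):
    c=env.read_camera(n);x0,y0,x1,y1=r
    cv2.imwrite(f"pics/{n}1.png",cv2.resize(c["pixels"][y0:y1,x0:x1],None,fx=4,fy=4))
a=cv2.imread("pics/top1.png");b=cv2.imread("pics/side1.png")
o=np.zeros((560,1040,3),np.uint8);o[:440,:480]=a;o[:560,480:]=b;cv2.imwrite("pics/both1.png",cv2.resize(o,(800,431)))
E
```

```text
t: 2.9
eef_pos: [569.3, -105.9, 75.2]
tcp_rot: [-1.571, 0.0, 0.233]
ft_force: [-0.1, -0.4, 0.3]
opening: 0.004
t 2.9 blk [   0.2 -187.4] z 75.2 yaw [-90.    0.   13.4] F blk [-0.2 -0.4] 0.3 op 0.0
```

View pics/both1.png

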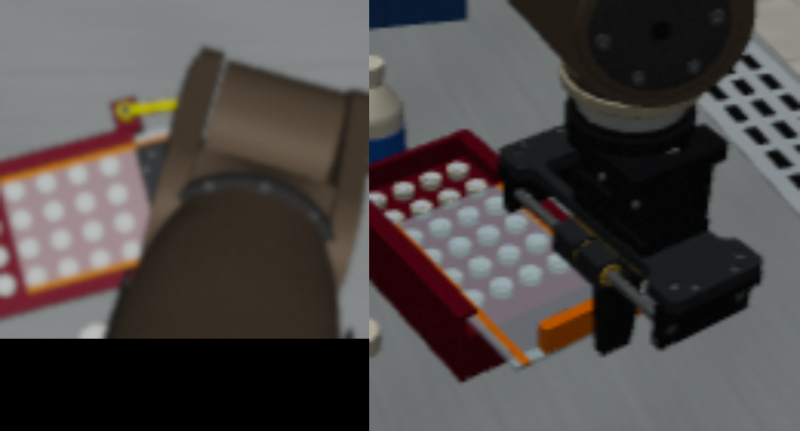

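The shut fingers stand just outside the rib (side panel, about (615,330)), and the rib is intact at (570,325). I'll push gently from here.

```bash
python3 -m inch '[0,0,0.004,0,0,0,1,0,0,0.004,0,0,0,1,0,0,0.004,0,0,0,1,0,0,0.004,0,0,0,1,0,0,0.004,0,0,0,1]';python3 -c "from h import *;rep()"; python3 -m inch '[0,0,0.004,0,0,0,1,0,0,0.004,0,0,0,1,0,0,0.004,0,0,0,1,0,0,0.004,0,0,0,1,0,0,0.004,0,0,0,1,0,0,0.004,0,0,0,1,0,0,0.004,0,0,0,1,0,0,0.004,0,0,0,1]';python3 -c "from h import *;rep()"
```

```text
t: 3.5
eef_pos: [564.5, -86.7, 74.8]
tcp_rot: [-1.571, -0.0, 0.233]
ft_force: [0.2, -1.7, 0.6]
opening: 0.005
t 3.5 blk [  -0.  -167.7] z 74.8 yaw [-90.   -0.   13.3] F blk [-0.2 -1.7] 0.6 op 0.01
t: 4.3
eef_pos: [557.1, -55.6, 74.6]
tcp_rot: [-1.571, 0.0, 0.233]
ft_force: [-1.3, -2.2, 1.4]
opening: -0.0
t 4.3 blk [-1.000e-01 -1.357e+02] z 74.6 yaw [-90.    0.   13.3] F blk [-1.8 -1.8] 1.4 op -0.0
```

```bash
python3 -m inch '[0,0,0.003,0,0,0,1,0,0,0.003,0,0,0,1,0,0,0.003,0,0,0,1,0,0,0,0,0,0,1]';python3 - <<'E'
from h import *;rep()
from cell import env
c=env.read_camera("side");np.savez("/tmp/side2.npz",**c)
cv2.imwrite("pics/side2.png",cv2.resize(c["pixels"][130:260,210:350],None,fx=5,fy=4.5))
E
```

```text
t: 4.7
eef_pos: [555.0, -46.8, 74.6]
tcp_rot: [-1.571, -0.0, 0.233]
ft_force: [0.1, 0.1, 1.1]
opening: 0.004
t 4.7 blk [-1.000e-01 -1.267e+02] z 74.6 yaw [-90.   -0.   13.3] F blk [0.1 0.1] 1.1 op 0.0
```

View pics/side2.png

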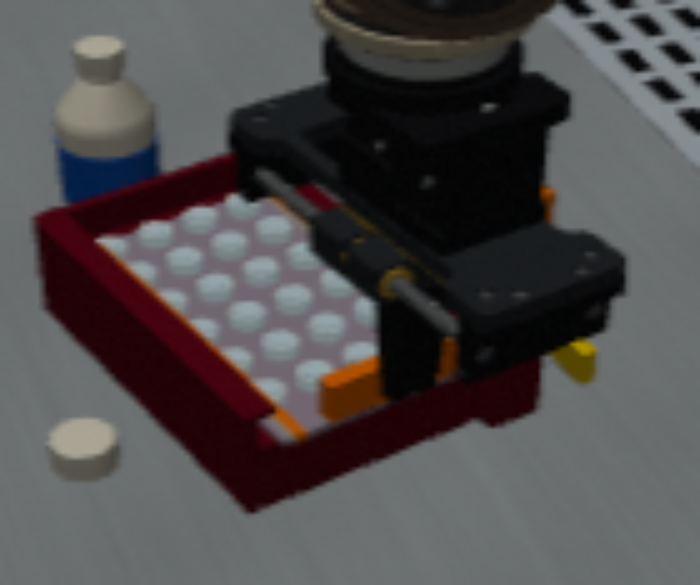

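The cover now reaches nearly to the stop wall, the rib at (390,385) is in contact with the fingers, and the block hasn't moved. I'll creep the last ~22 mm.

```bash
python3 -m inch '[0,0,0.002,0,0,0,1,0,0,0.002,0,0,0,1,0,0,0.002,0,0,0,1,0,0,0.002,0,0,0,1,0,0,0.002,0,0,0,1,0,0,0.002,0,0,0,1,0,0,0.002,0,0,0,1,0,0,0.002,0,0,0,1]';python3 -c "from h import *;rep()"; for i in 1 2; do :; done; python3 -m inch '[0,0,0.001,0,0,0,1,0,0,0.001,0,0,0,1]';python3 -c "from h import *;rep()"
```

```text
t: 5.55
eef_pos: [551.4, -31.4, 74.6]
tcp_rot: [-1.571, -0.0, 0.232]
ft_force: [-0.0, -1.9, 0.6]
opening: 0.005
t 5.55 blk [-1.000e-01 -1.109e+02] z 74.6 yaw [-90.   -0.   13.3] F blk [-0.5 -1.8] 0.6 op 0.0
t: 5.75
eef_pos: [551.0, -29.5, 74.6]
tcp_rot: [-1.571, -0.0, 0.232]
ft_force: [1.0, -2.3, -1.1]
opening: 0.005
t 5.75 blk [-1.000e-01 -1.089e+02] z 74.6 yaw [-90.   -0.   13.3] F blk [ 0.5 -2.5] -1.1 op 0.01
```

```bash
python3 -m inch '[0,0,0.001,0,0,0,1,0,0,0.0005,0,0,0,1]';python3 -c "from h import *;rep()"
```

```text
t: 5.95
eef_pos: [550.6, -28.1, 74.6]
tcp_rot: [-1.571, 0.0, 0.232]
ft_force: [0.1, -1.5, -0.9]
opening: 0.002
t 5.95 blk [-1.000e-01 -1.075e+02] z 74.6 yaw [-90.    0.   13.3] F blk [-0.2 -1.5] -0.9 op 0.0
```

```bash
for i in 1; do python3 -m inch '[0,0,0.001,0,0,0,1]'>/dev/null;python3 -c "from h import *;rep()"; done;  python3 -m inch '[0,0,0.001,0,0,0,1]'>/dev/null;python3 -c "from h import *;rep()"
```

```text
t 6.05 blk [-1.000e-01 -1.065e+02] z 74.6 yaw [-90.   -0.   13.3] F blk [ 0.2 -0.3] -0.5 op 0.0
t 6.15 blk [-1.000e-01 -1.055e+02] z 74.6 yaw [-90.    0.   13.3] F blk [-1.  -1.5] -0.4 op 0.0
```

```bash
python3 - <<'E'
from h import *
from cell import env
c=env.read_camera("side");np.savez("/tmp/side3.npz",**c)
cv2.imwrite("pics/side3.png",cv2.resize(c["pixels"][130:260,210:350],None,fx=5,fy=4.5))
h=[78,-98];R=np.array([[np.cos(TH),-np.sin(TH)],[np.sin(TH),np.cos(TH)]])
for b,z in(((-35,-93),87.5),((-35,-83),87.5),((-35,-93),63.5),((-67,-100),70),((-67,100),70)):
    X=np.r_[C+R@np.array(b),z];u=proj(c,X);print(b,u.round(1),((u-[210,130]+.5)*[5,4.5]).round())
E
```

```text
(-35, -93) [269.3 208. ] [299. 353.]
(-35, -83) [266.8 205.5] [286. 342.]
(-35, -93) [269.3 216.4] [299. 391.]
(-67, -100) [258.5 221.3] [245. 413.]
(-67, 100) [216. 176.] [ 33. 209.]
```

View pics/side3.png

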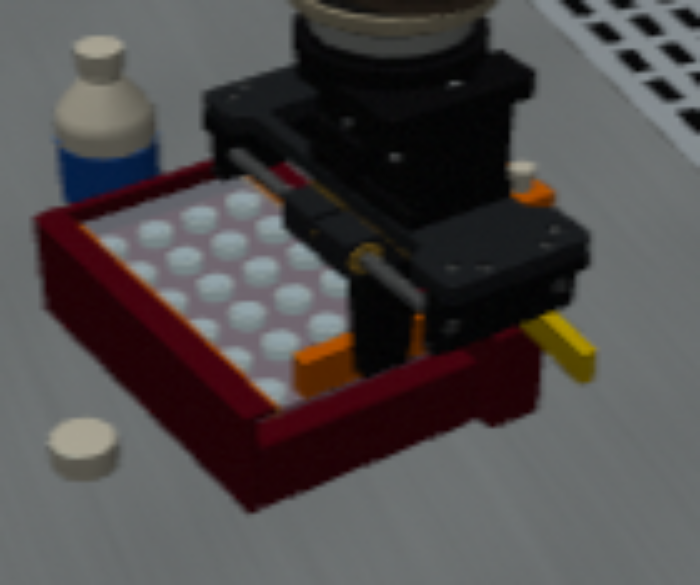

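The rib's left end, at about (298,358), is within a few mm of its home prediction of (299,353). The block is still in place, so I'll keep creeping until the stop is felt.

```bash
python3 -m inch '[0,0,0.001,0,0,0,1]'>/dev/null;python3 -c "from h import *;rep()"
python3 -m inch '[0,0,0.0005,0,0,0,1]'>/dev/null;python3 -c "from h import *;rep()"
python3 -m inch '[0,0,0.0005,0,0,0,1]'>/dev/null;python3 -c "from h import *;rep()"
```

```text
t 6.3 blk [-1.000e-01 -1.045e+02] z 74.6 yaw [-90.   -0.   13.3] F blk [-1.7 -1.2] -0.8 op 0.01
t 6.4 blk [-1.00e-01 -1.04e+02] z 74.6 yaw [-90.    0.   13.3] F blk [-0.6 -1.6] -0.7 op 0.0
t 6.5 blk [-1.000e-01 -1.035e+02] z 74.6 yaw [-90.    0.   13.3] F blk [-0.3 -1.3] -0.6 op 0.0
```

```bash
python3 -m inch '[0,0,0.0005,0,0,0,1]'>/dev/null;python3 -c "from h import *;rep()"
python3 -m inch '[0,0,0.0005,0,0,0,1]'>/dev/null;python3 -c "from h import *;rep()"
```

```text
t 6.6 blk [-1.00e-01 -1.03e+02] z 74.6 yaw [-90.   -0.   13.3] F blk [-0.6 -1.6] -0.8 op 0.0
t 6.7 blk [-1.000e-01 -1.025e+02] z 74.6 yaw [-90.    0.   13.3] F blk [-1. -1.] -0.6 op 0.0
```

```bash
python3 -m inch '[0,0,0,0,0,0,1]'>/dev/null;python3 -c "from h import *;rep()"
python3 -m inch '[0,0,0,0,0,0,1]'>/dev/null;python3 -c "from h import *;rep()"
```

```text
t 6.8 blk [-1.000e-01 -1.025e+02] z 74.6 yaw [-90.   -0.   13.3] F blk [-0.2 -0.9] -0.7 op 0.0
t 6.9 blk [-1.000e-01 -1.025e+02] z 74.6 yaw [-90.   -0.   13.3] F blk [ 0.8 -0.1] -0.9 op 0.0
```

```bash
python3 -m inch '[0,0,0.0005,0,0,0,1]'>/dev/null;python3 -c "from h import *;rep()"
python3 -m inch '[0,0,0.0005,0,0,0,1]'>/dev/null;python3 -c "from h import *;rep()"
```

```text
t 7.0 blk [-1.000e-01 -1.021e+02] z 74.6 yaw [-90.   -0.   13.3] F blk [-0.  -0.4] -0.1 op 0.0
t 7.1 blk [-1.000e-01 -1.016e+02] z 74.7 yaw [-90.   -0.   13.3] F blk [-1.  -3.6] 0.9 op 0.0
```

```bash
python3 -m inch '[0,0,0.0005,0,0,0,1]'>/dev/null;python3 -c "from h import *;rep()"
python3 -m inch '[0,0,0.0005,0,0,0,1]'>/dev/null;python3 -c "from h import *;rep()"
```

```text
t 7.2 blk [  -0.  -101.4] z 74.7 yaw [-90.   -0.   13.3] F blk [-0.4 -6. ] -0.8 op 0.0
t 7.3 blk [ 1.00e-01 -1.01e+02] z 74.7 yaw [-90.   -0.   13.3] F blk [ 0.2 -5.2] -1.8 op 0.01
```

The force rose to 5–6 N at y ≈ -101.4, so the cover is at its stop. Now I'll retract, raise the fingers, move round to the catch's outer side and look.

```bash
python3 -m inch '[0,0,-0.02,0,0,0,1, 0,0,-0.03,0,0,0,1, 0,-0.045,0,0,0,0,1, 0,-0.03,0,0,0,0,1, 0.045,0,0,0,0,0,1, 0.045,0,0,0,0,0,1, 0.02,0,0,0,0,0,1, 0,0,0,0,0,0,1, 0,0,0,0,0,0,1]'; python3 - <<'E'
from h import *;rep()
from cell import env
for n,r in(("top",(190,140,320,260)),("side",(210,130,350,260))):
    c=env.read_camera(n);x0,y0,x1,y1=r;np.savez(f"/tmp/{n}4.npz",**c)
    cv2.imwrite(f"pics/{n}4.png",cv2.resize(c["pixels"][y0:y1,x0:x1],None,fx=5,fy=4.5))
R=np.array([[np.cos(TH),-np.sin(TH)],[np.sin(TH),np.cos(TH)]])
for b,z in(((-35,-93),87.5),((-35,-93),63.5),((-67,-100),70),((-67,100),70),((78,-98),92),((78-65*np.cos(1.446),-98-65*np.sin(1.446)),92)):
    u=proj(c,np.r_[C+R@np.array(b),z]);print(b,((u-[210,130]+.5)*[5,4.5]).round())
E
```

```text
t: 8.2
eef_pos: [666.9, -44.4, 149.0]
tcp_rot: [-1.57, 0.001, 0.233]
ft_force: [-0.3, 0.1, -0.6]
opening: 0.005
t 8.2 blk [ 109.3 -150.1] z 149.0 yaw [-90.    0.1  13.3] F blk [-0.2  0.2] -0.6 op 0.01
(-35, -93) [299. 353.]
(-35, -93) [299. 391.]
(-67, -100) [245. 413.]
(-67, 100) [ 33. 209.]
(78, -98) [514. 273.]
(np.float64(69.90927796308837), np.float64(-162.4944975708892)) [591. 347.]
```

View pics/side4.png

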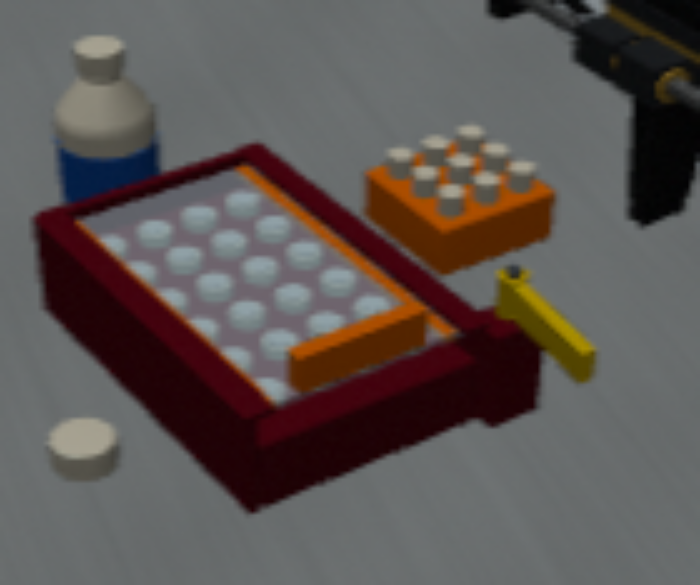

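View pics/top4.png

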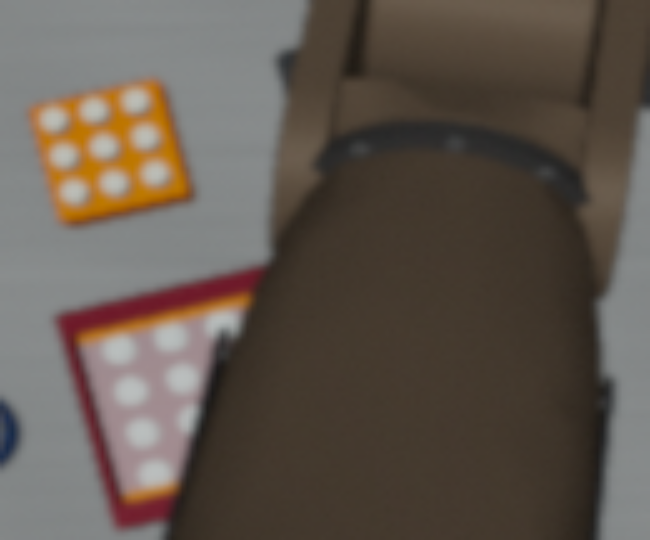

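The side view shows the cover home: it fills to the far end wall, with the rib from (290,365) to (425,320). The catch is still open, (510,275) to (590,365), and the rack, bottle and cap are unmoved. I'll lower the fingers on the catch's outer side and sweep it round.

```bash
python3 -m inch '[0,0.04,0,0,0,0,1, 0,0.032,0,0,0,0,1, 0,0,0,0,0,0,1, 0,0,0,0,0,0,1]'; python3 -c "from h import *;rep()"; python3 -m inch '[-0.005,0,0,0,0,0,1, -0.005,0,0,0,0,0,1, -0.005,0,0,0,0,0,1, -0.005,0,0,0,0,0,1, -0.005,0,0,0,0,0,1, -0.005,0,0,0,0,0,1, -0.005,0,0,0,0,0,1,-0.004,0,0,0,0,0,1]';  python3 -c "from h import *;rep()"
```

```text
t: 8.7
eef_pos: [667.4, -45.0, 78.4]
tcp_rot: [-1.571, 0.0, 0.232]
ft_force: [0.1, 0.2, -0.2]
opening: 0.004
t 8.7 blk [ 109.7 -150.7] z 78.4 yaw [-90.    0.   13.3] F blk [0.1 0.2] -0.2 op 0.0
t: 9.5
eef_pos: [629.3, -53.8, 77.6]
tcp_rot: [-1.571, -0.0, 0.232]
ft_force: [0.3, -0.4, -0.4]
opening: 0.002
t 9.5 blk [  70.5 -150.5] z 77.6 yaw [-90.   -0.   13.3] F blk [ 0.2 -0.4] -0.4 op 0.0
```

```bash
python3 - <<'E'
from h import *
from cell import env
c=env.read_camera("side")
cv2.imwrite("pics/side5.png",cv2.resize(c["pixels"][130:260,210:350],None,fx=5,fy=4.5))
E
```

```text
(no output)
```

View pics/side5.png

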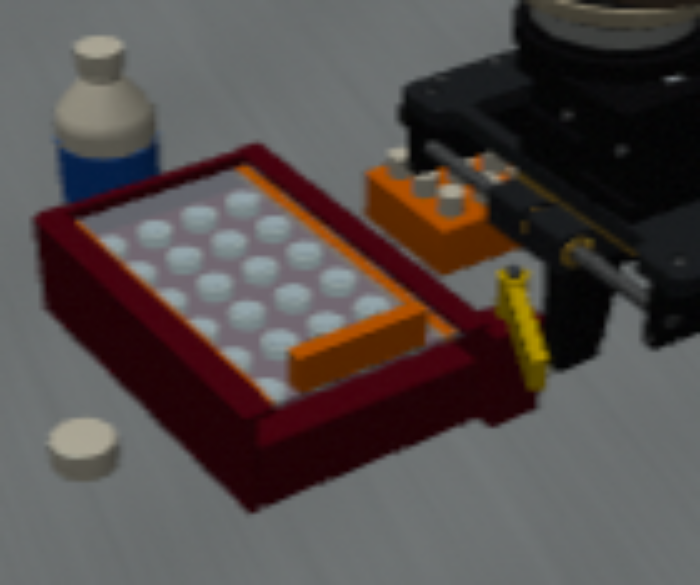

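The catch is swinging: its tip is now at (538,390), the fingers are beside it, and nothing else has moved. I'll carry on along the arc.

```bash
python3 -m inch '[-0.0047,0,0.0016,0,0,0,1,-0.0047,0,0.0016,0,0,0,1,-0.0047,0,0.0016,0,0,0,1,-0.0047,0,0.0016,0,0,0,1,-0.0038,0,0.0035,0,0,0,1,-0.0038,0,0.0035,0,0,0,1,-0.0038,0,0.0035,0,0,0,1,-0.0038,0,0.0035,0,0,0,1]';  python3 -c "from h import *;rep()"
python3 -m inch '[-0.002,0,0.004,0,0,0,1,-0.002,0,0.004,0,0,0,1,-0.002,0,0.003,0,0,0,1,0,0,0,0,0,0,1]';  python3 - <<'E'
from h import *;rep()
from cell import env
c=env.read_camera("side")
cv2.imwrite("pics/side6.png",cv2.resize(c["pixels"][130:260,210:350],None,fx=5,fy=4.5))
E
```

```text
t: 10.35
eef_pos: [591.5, -41.4, 77.6]
tcp_rot: [-1.571, -0.0, 0.233]
ft_force: [1.1, -0.5, -0.2]
opening: 0.005
t 10.35 blk [  36.6 -129.8] z 77.6 yaw [-90.   -0.   13.3] F blk [ 0.9 -0.7] -0.2 op 0.01
t: 10.75
eef_pos: [583.1, -31.9, 77.6]
tcp_rot: [-1.571, 0.0, 0.233]
ft_force: [-0.2, -0.0, 0.2]
opening: 0.001
t 10.75 blk [  30.7 -118.7] z 77.6 yaw [-90.    0.   13.3] F blk [-0.2  0. ] 0.2 op 0.0
```

View pics/side6.png

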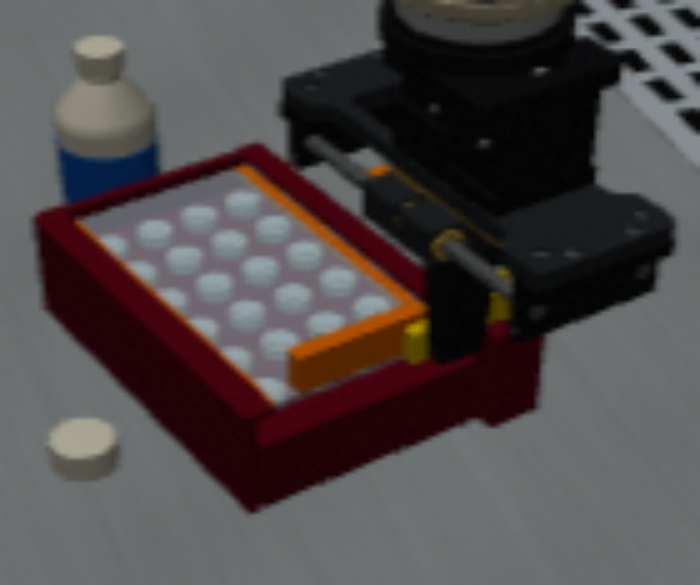

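The catch is almost shut: its tip sits just behind the rib at (415,342). I'll creep to its stop.

```bash
python3 -m inch '[0,0,0.002,0,0,0,1,0,0,0.001,0,0,0,1,0,0,0.001,0,0,0,1,0,0,0.001,0,0,0,1]'>/dev/null;  python3 -c "from h import *;rep()"
python3 -m inch '[0,0,0.001,0,0,0,1]'>/dev/null;  python3 -c "from h import *;rep()"
python3 -m inch '[0,0,0.0005,0,0,0,1]'>/dev/null;  python3 -c "from h import *;rep()"
python3 -m inch '[0,0,0.0005,0,0,0,1]'>/dev/null;  python3 -c "from h import *;rep()"
```

```text
t 11.2 blk [  30.9 -114.1] z 77.6 yaw [-90.    0.   13.3] F blk [ 0.2 -1.1] -0.5 op 0.0
t 11.3 blk [  30.9 -113.1] z 77.6 yaw [-90.    0.   13.3] F blk [-1.   0.4] -0.6 op 0.01
t 11.4 blk [  30.9 -112.6] z 77.6 yaw [-90.    0.   13.3] F blk [-0.2 -0.7] -0.8 op 0.0
t 11.5 blk [  30.9 -112.1] z 77.6 yaw [-90.   -0.   13.3] F blk [-0.4 -0.6] 0.0 op 0.0
```

```bash
python3 -m inch '[0,0,0.0005,0,0,0,1]'>/dev/null;  python3 -c "from h import *;rep()"
python3 -m inch '[0,0,0.0005,0,0,0,1]'>/dev/null;  python3 -c "from h import *;rep()"
```

```text
t 11.6 blk [  30.9 -111.6] z 77.6 yaw [-90.   -0.   13.3] F blk [-1.1 -0.5] 0.2 op 0.01
t 11.7 blk [  30.9 -111.1] z 77.6 yaw [-90.   -0.   13.3] F blk [ 0.  -0.9] 0.1 op 0.0
```

```bash
python3 -m inch '[0,0,0.0005,0,0,0,1]'>/dev/null;  python3 -c "from h import *;rep()"
python3 -m inch '[0,0,0.0005,0,0,0,1]'>/dev/null;  python3 -c "from h import *;rep()"
```

```text
t 11.8 blk [  30.9 -110.6] z 77.6 yaw [-90.   -0.   13.3] F blk [0.3 0.4] -0.5 op 0.01
t 11.9 blk [  30.9 -110.1] z 77.6 yaw [-90.   -0.   13.3] F blk [-0.2 -0.6] -0.2 op 0.0
```

```bash
python3 -m inch '[0,0,0.0004,0,0,0,1]'>/dev/null;  python3 -c "from h import *;rep()"
python3 -m inch '[0,0,0,0,0,0,1]'>/dev/null;  python3 -c "from h import *;rep()"
```

```text
t 12.0 blk [  30.9 -109.9] z 77.6 yaw [-90.   -0.   13.3] F blk [-1.4 -2.5] 0.2 op 0.0
t 12.1 blk [  30.9 -109.9] z 77.6 yaw [-90.   -0.   13.3] F blk [-0.9 -2.8] -0.2 op 0.01
```

The force held at 2.8 N at y=-109.9, against an expected -110.4, so the catch is at its stop. I'll retract and check.

```bash
python3 -m inch '[0,0,-0.01,0,0,0,1, 0,0,-0.03,0,0,0,1, 0,0,-0.04,0,0,0,1,0,-0.045,-0.02,0,0,0,1, 0,-0.045,-0.02,0,0,0,1, 0,-0.04,-0.03,0,0,0,1, 0,0,-0.049,0,0,0,1, 0,0,-0.049,0,0,0,1, 0,0,-0.049,0,0,0,1, 0,0,-0.049,0,0,0,1]';python3 -m inch '[0,0,-0.049,0,0,0,1,0,0,0,0,0,0,1,0,0,0,0,0,0,1]'; python3 - <<'E'
from h import *;rep()
from cell import env
for n,r in(("top",(190,140,320,275)),("side",(210,130,350,260))):
    c=env.read_camera(n);x0,y0,x1,y1=r;np.savez(f"/tmp/{n}7.npz",**c)
    cv2.imwrite(f"pics/{n}7.png",cv2.resize(c["pixels"][y0:y1,x0:x1],None,fx=5,fy=4.4))
E
```

```text
t: 13.1
eef_pos: [661.0, -362.4, 207.8]
tcp_rot: [-1.571, -0.001, 0.232]
ft_force: [1.3, 0.2, -0.2]
opening: 0.006
t: 13.4
eef_pos: [671.7, -409.0, 206.4]
tcp_rot: [-1.569, 0.001, 0.231]
ft_force: [0.3, 1.1, 0.4]
opening: 0.004
t 13.4 blk [  30.1 -506. ] z 206.4 yaw [-89.9   0.   13.2] F blk [0.6 1. ] 0.4 op 0.0
```

View pics/side7.png

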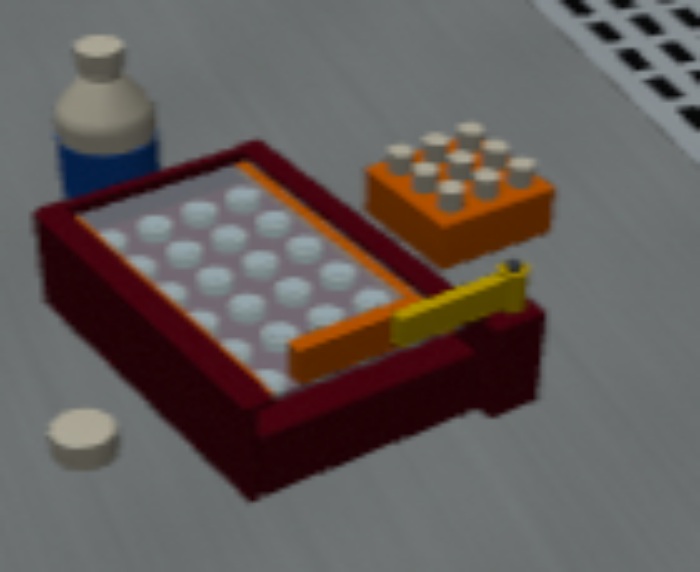

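View pics/top7.png

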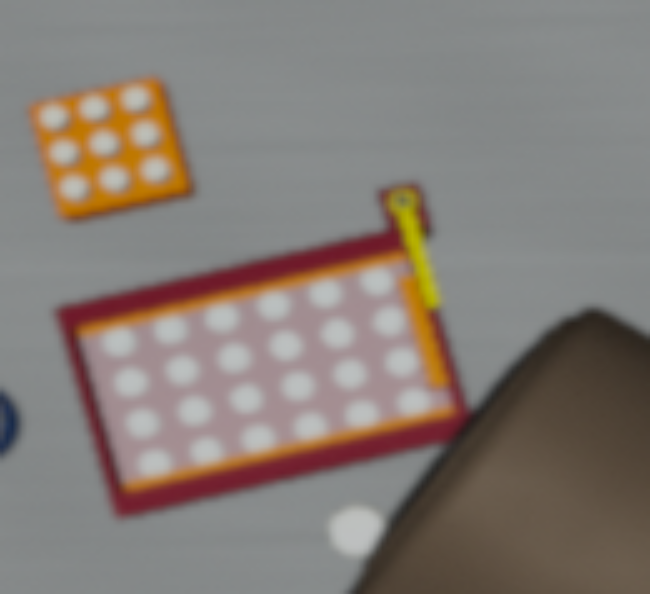

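```bash
python3 - <<'E'
from h import *
c=dict(np.load("/tmp/top7.npz"))
Z=lambda x,y:(x/5+190-.5,y/4.4+140-.5)
for k,p,z in[("hinge",(403,203),92),("tip",(434,304),92),("ribA",(409,278),87.5),("ribB",(440,385),87.5),("cA",(60,308),70),("cB",(118,515),70)]:
    print(k,blk(ray(c,Z(*p),z)).round(1))
for n in("top","side"):
    a=cv2.cvtColor(np.load(f"/tmp/{n}0.npz")["pixels"],cv2.COLOR_BGR2GRAY);b=cv2.cvtColor(np.load(f"/tmp/{n}7.npz")["pixels"],cv2.COLOR_BGR2GRAY)
    for nm,(x0,y0,x1,y1) in dict(top=dict(rack=(192,152,232,192),bottle=(165,222,195,250),cap=(252,252,262,270),box=(385,230,450,280),blockend=(198,195,228,260)),side=dict(bottle=(215,135,244,180),rack=(285,155,322,186),cap=(215,218,238,240),box=(260,340,350,420)))[n].items():
        print(n,nm,cv2.absdiff(a,b)[y0:y1,x0:x1].mean().round(2),cv2.phaseCorrelate(a[y0:y1,x0:x1].astype(float),b[y0:y1,x0:x1].astype(float)))
E
```

```text
hinge [ 77.8 -96.8]
tip [ 14.8 -97.4]
ribA [ 33.6 -88.5]
ribB [-32.8 -88.3]
cA [64.7 97.3]
cB [-65.2  97.7]
top rack 23.09 ((-0.06458564291038016, -1.2075781544496067e-05), 0.895399096102984)
top bottle 22.77 ((0.005933013198067272, 0.047949529994790296), 0.9725478078946586)
top cap 24.66 ((-0.009218236388881529, -0.4660184731762538), 0.9017253893925729)
top box 54.82 ((-6.644802733426033, -12.828499034938815), 0.2171982156569982)
top blockend 40.76 ((-0.2461828533196897, 0.2341290277243644), 0.7348752115242462)
side bottle 14.78 ((-0.1067697436575692, 0.4392472167794921), 0.8857757607894499)
side rack 9.8 ((-0.015140565563562802, -0.027611294642657214), 1.004089109586586)
side cap 12.29 ((0.04249813042329009, -0.01670353076826281), 0.9952137569994969)
side box 12.46 ((-0.0343486404851987, -0.019938329540913458), 0.9815634560262799)
```

```bash
python3 -c "
from cell import env
print(env.job_done())"
```

```text
the job is handed in; nothing more can be done
None
```

The tube block is closed and locked. I pushed the cover home by the rib with the shut fingertips, then swung the catch across behind the rib. I backed the hand about 0.4 m clear and handed in at about 13.5 s of the 51 s.

- **Cover:** the push met the stop at 5–6 N, just over the 5 N at which the block may slide. In the last top image the rib is at y ≈ -88.4 mm; fully home is -88.
- **Catch:** it held 2.8 N against its stop. In the image the blade lies along the block's -x, about 0.01 rad from shut, behind the rib.
- **Block:** the hinge and the far-end corners are where they were, to within about 1–2 mm. The image-shift check at the far end was less clear, since the cover moved there, and read about 0.25 px.
- **Other items:** the side view shows no shift of the rack, cap or tip box. In the same view the bottle read 0.44 px (about 1 mm), but 0.05 px from above.
- **Inconclusive checks:** the arm covered the tip box in the top view, so that comparison means nothing. It also partly shaded the cap there (0.47 px). The side view showed both unmoved.

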